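# Set the roller and shut the guard on a rim-truing fixture

### The job

Get the rim-truing fixture ready to spin: first push the roller carriage all the way in along its rail, until it stops with the roller against the rim, then push the yellow guard flap fully shut beside the rim. Do it with the fingertips only: never pinch the carriage's blue plate or the guard, and leave the loose things on and around the fixture where they stand.

Things in the scene. Friction and masses are not known exactly. Their poses are not given: they have to be found in the camera images.
- fixture: Fixed fixture; sizes in mm. Origin on the bench under the rim's axis; z up, x away from the robot at yaw 0. Red bed x -140 to 140, y -150 to 130, 25 high, with an arm 90 wide and 25 high on to y = -265. Alloy rim, 150 diameter, bolted flat around the origin, z 35 to 120, does not turn. Steel rail 36 wide along y from -263 to -93 at x = 0, top at z = 40.
- carriage (a joint): How far the roller carriage is from home, in m: 0 = home against its end stop, with the steel roller touching the rim; grows up to 0.1 as it slides away from the rim along the fixture's -y. About 0.9 kg, about 3 N of friction, no spring: it stays where it is left.
- carriage_push (a point): Middle of the outer face (fixture's -y side) of the carriage's upright blue plate, z = 80. The plate is 90 wide (fixture's x), 8 thick, from z = 45 to 115. Push it here towards the fixture's +y. At home this point is at fixture x = 0, y = -135 mm. Nothing of the carriage is higher than 115. Fingers pressing both faces of the plate at once count as pinching it.
- guard (a joint): Angle of the yellow guard flap in rad: 0 = shut against its stop, parallel to the fixture's x along the rim's +y side; grows up to 1.3 as its free edge (the one nearer the robot) swings out towards the fixture's +y. Stiff hinge of about 0.08 N m, no spring: stays where it is left.
- guard_hinge (a point): On the guard's upright hinge axis, z = 80; at fixture x = 88, y = 94 mm. The hinge post is 14 in diameter and 130 high.
- guard_push (a point): Point on the guard's outer face, z = 80 mm, 130 mm along the flap from the hinge axis and 8 mm outward of it. The flap is 8 mm thick, z 35 to 130 mm, and runs from 10 to 165 mm from the hinge. Its frame's x points from the free edge to the hinge, its y out of the outer face; push against its y to shut the guard. Pressing both faces at once counts as pinching.
- socket: Loose steel socket, 26 diameter, 38 high, standing on the bed between rim and robot; origin at its underside. Leave alone.
- mug: Loose blue mug, 76 diameter, 90 high, near the fixture's front corner on the carriage side; origin at its underside. Leave alone.
- spray: Loose yellow spray can, 60 diameter, 150 high, near the fixture's front corner on the guard side; origin at its underside. Leave alone.
- jar: Loose amber jar, 48 diameter, 60 high, standing on the bed behind the rim; origin at its underside. Leave alone.
- wrench: Loose wrench, 200 long, on the bench; origin near its middle. Leave alone.
- mallet: Loose rubber mallet, 280 long, on the bench; origin near its middle. Leave alone.
- weights: Loose orange tray 120 by 90 by 40 high on the bench; origin at its underside. Leave alone.

How it is judged:
By the outcome, as a careful person would: the job done as asked, in the order asked, and still so for the second after the job is handed in, with the robot touching nothing.
It also fails if it takes over 51 s, if anything falls off the work surface, if the arm or the gripper's body presses on something with over 40 N, if the wrist force passes 120 N, or if a joint passes its speed limit or range.

### The arm

A 7-joint arm with a two-finger parallel gripper is mounted at the origin on the work surface. World frame = base frame: x ahead of the robot, y to its left, z up, the work surface at z = 0. Lengths are in mm, angles in rad, forces in N, time in s.
With the tool pointing down it reaches from about 350 to 900 mm from the base axis. Payload 7.2 kg.
Tool frame: the origin (TCP) lies midway between the tips of the shut fingers; the grasp point (between the pads) lies 19 mm behind it; z points along the fingers, y is the line along which they close (so a half turn about z gives the same grasp; the last joint's range is limited). The gripper opens to 85 mm and grips with 20 to 120 N. Pads are 22 mm wide; open, the fingers measure 114 mm over their backs; the gripper's body (76 mm by 85 mm) begins 54 mm behind the grasp point. The pads swing forward as they close: fully open they stand 13 mm farther back than shut.
Start: joints at [-1.339, 0.411, -0.013, 1.596, 0.006, 1.134, -0.082], TCP at [184.59, 597.122, 231.297] pointing down, gripper open.
Joint ranges: [-2.95, 2.95], [-0.29, 1.99], [-1.47, 1.44], [0.14, 2.54], [-1.03, 4.17], [0.13, 1.85], [-2.86, 2.86]. Speed limits (rad/s): [2.39, 2.39, 3.01, 3.01, 3.14, 3.14, 3.14].

### API

Orientations are given as a unit quaternion [x, y, z, w].
In Python, from bench import ctrl gives the robot as it stands.
- The arm moves only by the tool play_rows, never from a script. Its arguments are lists of equal length, an entry for each row: "twist": the turn, a rotation vector about the tool's x, y, z in units of 5 degrees (1.0 is 5 degrees), a list of three; "offset": the shift along the tool's x, y, z in units of 30 mm (1.0 is 30 mm), a list of three; "grip": the opening, from 0 (shut) to 1 (fully open). A call has 1 to 10 rows; each row shifts and turns the commanded pose from where the row before left it, along the tool's axes as they then stand; what a row does not reach is not made up. A row lasts 1/10 s, in which the tool goes at most 50 mm and 8.59 degrees, less where a joint would pass 70% of its speed; a pose out of reach is approached as far as the arm can. A call is refused whole if a number of a shift passes 1 or a number of a turn 1, either way. A call with a gripper value outside its range is refused whole. The fingers move at their own pace and stop on an object; the grip force is fixed at half the most. Time passes only in rows, so rows that do not move let the fingers close. It gives the time, the measured TCP pose, the force, the opening and the grip force at its end, in the units of the state.
- ctrl.read_state(): the state, without advancing time (a new reading comes with each control period).
- ctrl.capture(name): name is "scene" or "top"; returns a dict with "frame" (400x640x3 uint8, red, green, blue), "fx", "fy", "cx", "cy" (pixels), "D" ([k1, k2, p1, p2, k3] as OpenCV has them; the pictures are not rectified), "extrinsics" (4x4, takes a point from world to camera coordinates). Camera axes: x right, y up, looking along -z (the intrinsics and any distortion apply to the point x, -y, -z); pixel columns grow to the right and rows downward; lengths in mm; the calibration is good to about 2 mm. A picture is of the moment at which its call begins. There is no depth.
- ctrl.close_job(): hands the job in; it is judged then, once.
The state is a dict: "t": time; "joint_pos": joint angles; "qvel": joint speeds; "joint_efforts": joint torques, N m; "position": TCP position; "tcp_rot": TCP orientation; "force": force on the tool from outside, world axes, zero at the start; "wrist_torque": the same for the moment, N m; "opening": finger opening in mm; "grasp_force": force on a finger pad.
Only numpy, scipy, OpenCV 4.12 (cv2) and the standard library are available. Lean on these libraries where they do the work, as an engineer would, in place of code of your own. Each camera call takes 0.05 s, during which the arm holds its last target. There are 200 camera calls.

## Working session

There is one attempt and no reset: what is moved stays moved. The work goes in short steps, Python scripts to look and compute and a tool call to move; the robot and the scene stay as the last step left them, time stands still between calls to the robot, and variables do not carry over. Pictures are saved under pics/ and viewed, at most 10 in all, crops included, and the job is handed in when it is done.

Besides the shell and the picture viewer there is one more tool, called after "Call:" as a command line: name --argument value ..., lists and objects as JSON in quotes. play_rows: Moves the arm, as the interface text tells. Its arguments: {"type":"object","properties":{"twist":{"type":"array"},"offset":{"type":"array"},"grip":{"type":"array"}},"required":["twist","offset","grip"]}

```bash
mkdir -p pics; python3 - <<'E'
from bench import ctrl
import cv2,numpy as np
for n in ("scene","top"):
    c=ctrl.capture(n); cv2.imwrite(f"pics/{n}0.png",c["frame"][:,:,::-1])
    print(n,c["fx"],c["fy"],c["cx"],c["cy"],c["D"]);print(np.array(c["extrinsics"]).round(4).tolist())
s=ctrl.read_state();print(s)
E
```

```text
scene 398.47249429016233 398.47249429016233 317.77093839392654 197.23667265882833 [0.03544106 0.         0.         0.         0.        ]
[[0.8549, 0.5187, -0.005, -446.6048], [-0.2942, 0.4929, 0.8189, 113.2869], [0.4272, -0.6986, 0.574, -1476.2024], [0.0, 0.0, 0.0, 1.0]]
top 423.4690043950066 423.4690043950066 318.2495076219737 193.48065161562386 [-0.10476763  0.          0.          0.          0.        ]
[[-0.019, -0.9998, -0.0047, -29.1798], [0.9945, -0.0194, 0.1032, -553.877], [-0.1033, -0.0027, 0.9946, -1220.2574], [0.0, 0.0, 0.0, 1.0]]
{'t': 0.1, 'joint_pos': array([-1.33917812,  0.41183208, -0.012739  ,  1.59692751,  0.00562032,
        1.13428884, -0.082205  ]), 'qvel': array([ 0.00204739,  0.00021635,  0.00102018, -0.00129301,  0.00040125,
       -0.0001288 ,  0.00096508]), 'joint_efforts': array([ 2.78714084e-03, -6.01828551e+01,  6.83947429e-01, -3.00086725e+01,
        1.39624599e-02,  6.51610637e-03, -1.17308701e-05]), 'position': array([184.49146966, 596.70423215, 230.54287724]), 'tcp_rot': array([ 1.49322322e-01,  9.88788319e-01, -7.08029433e-04, -5.26152902e-05]), 'force': array([ 0.0794083 ,  0.30893713, -0.13972365]), 'wrist_torque': array([-0.01245098, -0.00326456, -0.05418282]), 'grasp_force': 0.0, 'opening': 85.50076138146416}
```

View pics/scene0.png

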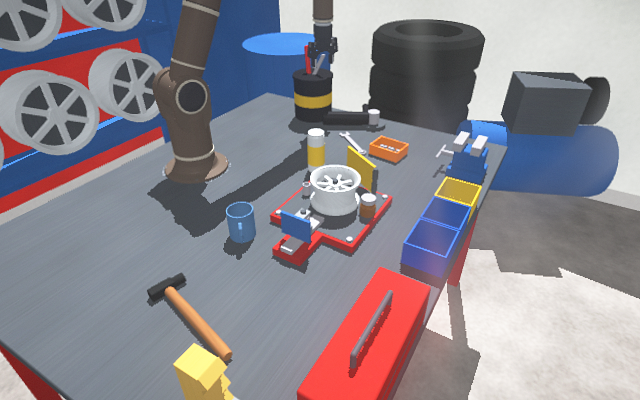

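View pics/top0.png

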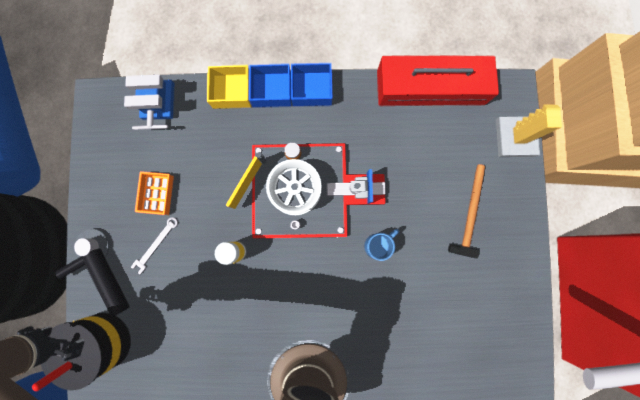

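The top view shows the fixture: bed corners near (253,145), (347,145), (347,236) and (253,236), rim at (294,187), blue plate near (370,186) and guard from (260,160) to (230,205). The mug is at (380,246) and the spray can at (228,253). I'll enlarge both views.

```bash
python3 - <<'E'
import cv2
t=cv2.imread("pics/top0.png")[130:270,205:405];cv2.imwrite("pics/topc.png",cv2.resize(t,None,fx=4,fy=4,interpolation=cv2.INTER_CUBIC))
t=cv2.imread("pics/scene0.png")[120:270,220:420];cv2.imwrite("pics/scenec.png",cv2.resize(t,None,fx=4,fy=4,interpolation=cv2.INTER_CUBIC))
E
```

```text
(no output)
```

View pics/topc.png

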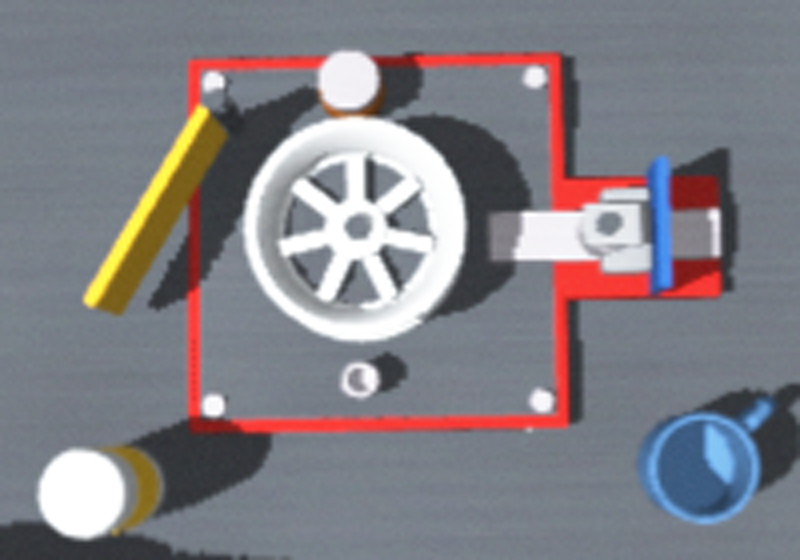

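View pics/scenec.png

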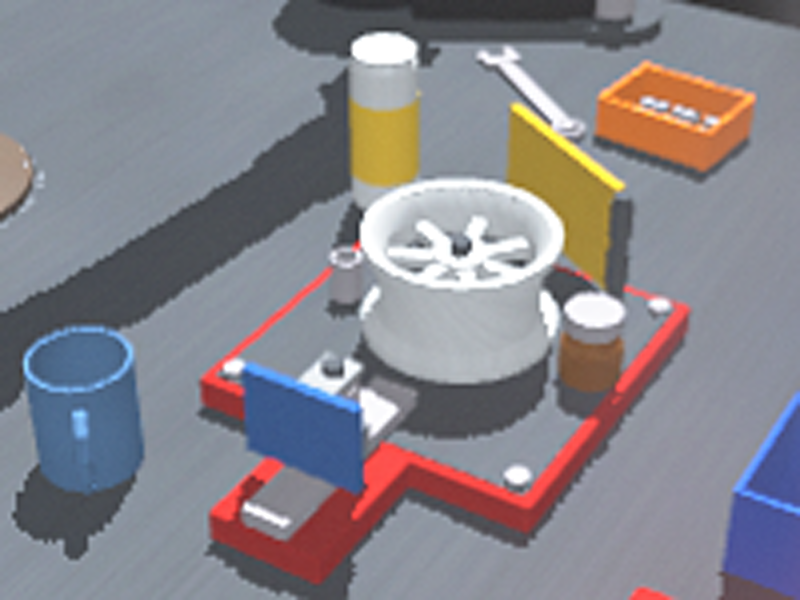

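The top crop gives bed corners (190,60), (562,54), (568,428) and (190,430), plus the rim centre and plate. The scene crop gives the plate's outer top corners at (246,366) and (361,407), and the guard's top edge from (515,103) to (622,187). Next I'll fit the fixture pose, carriage and guard jointly.

```bash
cat > h.py <<'E'
import numpy as np,cv2
from scipy.optimize import least_squares
cams={"s":(398.4725,317.7709,197.2367,0.03544106,[[0.8549,0.5187,-0.005,-446.6048],[-0.2942,0.4929,0.8189,113.2869],[0.4272,-0.6986,0.574,-1476.2024]]),
"t":(423.469,318.2495,193.4807,-0.10476763,[[-0.019,-0.9998,-0.0047,-29.1798],[0.9945,-0.0194,0.1032,-553.877],[-0.1033,-0.0027,0.9946,-1220.2574]])}
def proj(c,P):
    f,cx,cy,k,E=cams[c];E=np.array(E);F=np.diag([1,-1,-1.])
    return cv2.projectPoints(np.array(P,float).reshape(-1,1,3),cv2.Rodrigues(F@E[:,:3])[0],F@E[:,3],np.array([[f,0,cx],[0,f,cy],[0,0,1]]),np.array([k,0,0,0,0]))[0][:,0]
def px(c,u,v): return (205+(u-1.5)/4,130+(v-1.5)/4) if c=="t" else (220+(u-1.5)/4,120+(v-1.5)/4)
def fw(p,P):
    P=np.atleast_2d(P);a=p[2];R=np.array([[np.cos(a),-np.sin(a)],[np.sin(a),np.cos(a)]])
    return np.c_[P[:,:2]@R.T+p[:2],P[:,2]]
def guard(g,r,n,z): # along r, outward n ; shut: flap direction -x, outward +y
    d=np.array([-np.cos(g),np.sin(g)]);o=np.array([np.sin(g),np.cos(g)])
    return [*(np.array([88,94])+r*d+n*o),z]
obs=lambda p:[("t",190,60,(140,130,25)),("t",562,54,(140,-150,25)),("t",568,428,(-140,-150,25)),("t",190,430,(-140,130,25)),
("t",356,229,(0,0,120)),("t",719,178,(45,-265,25)),("t",721,297,(-45,-265,25)),
("s",203,380,(-140,-150,25)),("s",528,508,(140,-150,25)),("s",688,308,(140,130,25)),("s",316,562,(45,-265,25)),("s",212,518,(-45,-265,25)),
("t",660,155,(45,-131-p[3]*1000,115)),("t",663,291,(-45,-131-p[3]*1000,115)),
("s",246,366,(-45,-135-p[3]*1000,115)),("s",361,407,(45,-135-p[3]*1000,115)),
("s",513,103,guard(p[4],165,0,130)),("s",623,187,guard(p[4],10,0,130)),
("t",101,300,guard(p[4],165,0,130)),("t",212,112,guard(p[4],10,0,130))]
def res(p): return np.concatenate([proj(c,fw(p,P))[0]-px(c,u,v) for c,u,v,P in obs(p)])
E
python3 - <<'E'
from h import *
r=least_squares(res,[600,50,0,.06,.6],loss="soft_l1",x_scale=[10,10,.1,.01,.1])
p=r.x;print(p.round(4));print((res(p).reshape(-1,2)*4).round(1).tolist())
for n,P in dict(plate=(0,-135-p[3]*1000,80),home=(0,-135,80),hinge=(88,94,80),gp=guard(p[4],130,8,80),g0=guard(0,130,8,80),free=guard(p[4],165,8,80)).items(): print(n,fw(p,P)[0].round(1),np.round(P,1))
# loose tops
for n,u,v,z in(("mug",701,466,90),("spray",84,493,150),("socket",360,380,63),("jar",350,80,85)):
    q=least_squares(lambda q:proj("t",[[*q,z]])[0]-px("t",u,v),[600,0]).x
    a=p[2];print(n,q.round(1),(np.array([[np.cos(a),np.sin(a)],[-np.sin(a),np.cos(a)]])@(q-p[:2])).round(1))
E
```

```text
[ 5.662731e+02  2.722260e+01 -6.900000e-03  7.770000e-02  5.369000e-01]
[[-0.0, -2.6], [0.5, -1.8], [1.7, -0.5], [-1.7, 1.7], [-0.4, -4.4], [0.3, -2.4], [1.8, -0.8], [-5.7, -1.0], [1.3, 2.5], [5.1, -1.0], [0.8, -0.5], [-6.3, -5.4], [-2.3, 2.0], [-2.0, -4.2], [-2.2, -0.2], [-3.1, 2.7], [-1.6, 2.8], [-6.1, 3.1], [-8.0, 4.9], [-2.3, -2.2]]
plate [ 564.8 -185.5   80. ] [   0.  -212.7   80. ]
home [ 565.3 -107.8   80. ] [   0 -135   80]
hinge [654.9 120.6  80. ] [88 94 80]
gp [547.8 194.7  80. ] [-19.6 167.4  80. ]
g0 [525.  129.5  80. ] [-42. 102.  80.]
free [517.9 212.8  80. ] [-49.7 185.3  80. ]
mug [ 396.6 -208.3] [-168.1 -236.7]
spray [387.5 207.7] [-180.   179.2]
socket [461.8  29.1] [-104.5    1.1]
jar [674.5  32.1] [108.2   5.6]
```

Fixture pose in the world is about (566, 27) with yaw about −0.4°, the carriage 78 mm out and the guard 0.54 rad open. I'll turn the tool by 73° and shut the fingers, so that tool x is world +y and tool y is world +x.

Call:
play_rows --twist '[[0, 0, 1], [0, 0, 1], [0, 0, 1], [0, 0, 1], [0, 0, 1], [0, 0, 1], [0, 0, 1], [0, 0, 1], [0, 0, 1], [0, 0, 1]]' --offset '[[0, 0, 0], [0, 0, 0], [0, 0, 0], [0, 0, 0], [0, 0, 0], [0, 0, 0], [0, 0, 0], [0, 0, 0], [0, 0, 0], [0, 0, 0]]' --grip '[0, 0, 0, 0, 0, 0, 0, 0, 0, 0]'

```text
t: 1.1
position: [184.5, 596.8, 230.8]
tcp_rot: [0.555, 0.832, -0.0, 0.0]
force: [-0.1, -0.9, -0.8]
opening: 0.1
grasp_force: 0.0
```

Call:
play_rows --twist '[[0, 0, 1], [0, 0, 1], [0, 0, 1], [0, 0, 1], [0, 0, 0.6], [0, 0, 0], [0, 0, 0]]' --offset '[[0, 0, 0], [0, 0, 0], [0, 0, 0], [0, 0, 0], [0, 0, 0], [0, 0, 0], [0, 0, 0]]' --grip '[0, 0, 0, 0, 0, 0, 0]'

```text
t: 1.8
position: [184.4, 597.0, 231.0]
tcp_rot: [0.708, 0.707, -0.0, 0.0]
force: [0.2, -0.2, -0.0]
opening: 0.2
grasp_force: 0.0
```

Call:
play_rows --twist '[[0, 0, 0], [0, 0, 0], [0, 0, 0], [0, 0, 0], [0, 0, 0], [0, 0, 0], [0, 0, 0], [0, 0, 0], [0, 0, 0], [0, 0, 0]]' --offset '[[-0.9, 0.8, 0], [-0.9, 0.8, 0], [-0.9, 0.8, 0], [-0.9, 0.8, 0], [-0.9, 0.8, 0], [-0.9, 0.8, 0], [-0.9, 0.8, 0], [-0.9, 0.8, 0], [-0.9, 0.8, 0], [-0.9, 0.8, 0]]' --grip '[0, 0, 0, 0, 0, 0, 0, 0, 0, 0]'

```text
t: 2.8
position: [424.6, 325.1, 231.4]
tcp_rot: [0.708, 0.707, 0.0, -0.0]
force: [1.1, 0.1, 0.3]
opening: -0.0
grasp_force: 0.0
```

Call:
play_rows --twist '[[0, 0, 0], [0, 0, 0], [0, 0, 0], [0, 0, 0], [0, 0, 0], [0, 0, 0], [0, 0, 0], [0, 0, 0], [0, 0, 0], [0, 0, 0]]' --offset '[[-0.9, 0.47, 0], [-0.9, 0.47, 0], [-0.9, 0.47, 0], [-0.9, 0.47, 0], [-0.9, 0.47, 0], [-0.9, 0.47, 0], [-0.9, 0.47, 0], [-0.9, 0.47, 0], [-0.9, 0.47, 0], [-0.9, 0.47, 0]]' --grip '[0, 0, 0, 0, 0, 0, 0, 0, 0, 0]'

```text
t: 3.8
position: [564.3, 54.8, 231.3]
tcp_rot: [0.708, 0.707, 0.0, -0.0]
force: [-0.5, 1.1, 0.0]
opening: -0.2
grasp_force: 0.0
```

Call:
play_rows --twist '[[0, 0, 0], [0, 0, 0], [0, 0, 0], [0, 0, 0], [0, 0, 0], [0, 0, 0], [0, 0, 0], [0, 0, 0], [0, 0, 0], [0, 0, 0]]' --offset '[[-1, 0, 0], [-1, 0, 0], [-1, 0, 0], [-1, 0, 0], [-1, 0, 0], [-1, 0, 0], [-1, 0, 0], [-1, 0, 0], [-1, 0, 0], [-0.7, 0, 0]]' --grip '[0, 0, 0, 0, 0, 0, 0, 0, 0, 0]'

```text
t: 4.8
position: [562.5, -237.5, 231.3]
tcp_rot: [0.708, 0.706, -0.0, 0.0]
force: [0.2, -0.1, -0.5]
opening: -0.0
grasp_force: 0.0
```

Call:
play_rows --twist '[[0, 0, 0], [0, 0, 0], [0, 0, 0], [0, 0, 0], [0, 0, 0], [0, 0, 0], [0, 0, 0], [0, 0, 0], [0, 0, 0]]' --offset '[[0, 0.08, 0.7], [0, 0, 0.7], [0, 0, 0.7], [0, 0, 0.7], [0, 0, 0.7], [0, 0, 0.7], [0, 0, 0.5], [0, 0, 0.2], [0, 0, 0]]' --grip '[0, 0, 0, 0, 0, 0, 0, 0, 0]'

```text
t: 5.7
position: [565.1, -235.0, 83.7]
tcp_rot: [0.708, 0.706, -0.0, -0.001]
force: [0.1, 0.8, 0.4]
opening: 0.3
grasp_force: 0.0
```

```bash
python3 - <<'E'
from bench import ctrl
import cv2
c=ctrl.capture("scene")["frame"][:,:,::-1][120:270,220:420];cv2.imwrite("pics/s1.png",cv2.resize(c,None,fx=4,fy=4,interpolation=cv2.INTER_CUBIC))
s=ctrl.read_state();print(s["t"],s["position"],s["joint_pos"].round(2))
E
```

```text
5.75 [ 565.57249287 -235.21728289   84.49837452] [-0.06  0.59  0.52  1.79 -0.38  0.86  0.64]
```

View pics/s1.png

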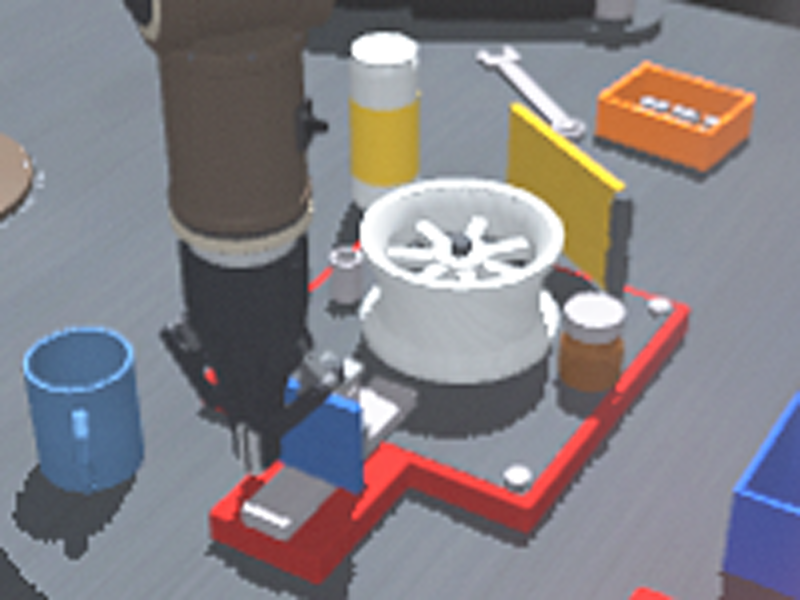

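The fingertips at (255,465) stand clear in front of the blue plate, and nothing else has moved. Pushing in now.

Call:
play_rows --twist '[[0, 0, 0], [0, 0, 0], [0, 0, 0], [0, 0, 0], [0, 0, 0], [0, 0, 0], [0, 0, 0], [0, 0, 0], [0, 0, 0], [0, 0, 0]]' --offset '[[0.4, 0, 0], [0.4, 0, 0], [0.3, 0, 0], [0.2, 0, 0], [0.2, 0, 0], [0.2, 0, 0], [0.2, 0, 0], [0.2, 0, 0], [0.2, 0, 0], [0.2, 0, 0]]' --grip '[0, 0, 0, 0, 0, 0, 0, 0, 0, 0]'

```text
t: 6.75
position: [565.8, -159.7, 84.4]
tcp_rot: [0.708, 0.706, 0.0, 0.0]
force: [0.9, -3.8, 3.1]
opening: 0.1
grasp_force: 1.7
```

Call:
play_rows --twist '[[0, 0, 0], [0, 0, 0], [0, 0, 0], [0, 0, 0], [0, 0, 0], [0, 0, 0], [0, 0, 0]]' --offset '[[0.2, 0, 0], [0.2, 0, 0], [0.2, 0, 0], [0.2, 0, 0], [0.2, 0, 0], [0.1, 0, 0], [0, 0, 0]]' --grip '[0, 0, 0, 0, 0, 0, 0]'

```text
t: 7.45
position: [565.2, -125.6, 83.9]
tcp_rot: [0.708, 0.706, -0.0, -0.001]
force: [-0.5, 0.5, -0.2]
opening: -0.2
grasp_force: 0.0
```

Call:
play_rows --twist '[[0, 0, 0], [0, 0, 0], [0, 0, 0], [0, 0, 0], [0, 0, 0], [0, 0, 0]]' --offset '[[0.07, 0, 0], [0.07, 0, 0], [0.07, 0, 0], [0.07, 0, 0], [0.07, 0, 0], [0, 0, 0]]' --grip '[0, 0, 0, 0, 0, 0]'

```text
t: 8.05
position: [565.0, -118.2, 83.9]
tcp_rot: [0.709, 0.706, -0.001, 0.0]
force: [-0.7, -7.9, -4.6]
opening: -0.0
grasp_force: 3.9
```

Call:
play_rows --twist '[[0, 0, 0], [0, 0, 0], [0, 0, 0]]' --offset '[[0.05, 0, 0], [0.05, 0, 0], [0, 0, 0]]' --grip '[0, 0, 0]'

```text
t: 8.35
position: [565.0, -118.2, 84.0]
tcp_rot: [0.709, 0.705, -0.002, 0.002]
force: [-0.4, -14.5, -6.9]
opening: 0.0
grasp_force: 7.6
```

Call:
play_rows --twist '[[0, 0, 0], [0, 0, 0], [0, 0, 0]]' --offset '[[0.07, 0, 0], [0.07, 0, 0], [0, 0, 0]]' --grip '[0, 0, 0]'

```text
t: 8.65
position: [565.0, -118.3, 84.0]
tcp_rot: [0.71, 0.704, -0.003, 0.004]
force: [0.9, -25.6, -11.1]
opening: 0.1
grasp_force: 12.9
```

The carriage is hard against its stop: force rose to 25 N with no movement. Backing off, lifting and crossing to the guard side.

Call:
play_rows --twist '[[0, 0, 0], [0, 0, 0], [0, 0, 0], [0, 0, 0], [0, 0, 0], [0, 0, 0], [0, 0, 0], [0, 0, 0], [0, 0, 0]]' --offset '[[-0.5, 0, 0], [-0.8, 0, 0], [-0.7, 0, 0], [0, 0, -0.8], [0, 0, -0.9], [0, 0, -0.9], [0, 0, -0.9], [0, 0, -0.9], [0, 0, -0.5]]' --grip '[0, 0, 0, 0, 0, 0, 0, 0, 0]'

```text
t: 9.55
position: [566.6, -168.5, 233.8]
tcp_rot: [0.708, 0.706, 0.002, 0.001]
force: [0.7, 0.3, 0.2]
opening: 0.1
grasp_force: 0.0
```

Call:
play_rows --twist '[[0, 0, 0], [0, 0, 0], [0, 0, 0], [0, 0, 0], [0, 0, 0], [0, 0, 0], [0, 0, 0], [0, 0, 0], [0, 0, 0], [0, 0, 0]]' --offset '[[0.9, -0.1, 0], [0.9, -0.1, 0], [0.9, -0.1, 0], [0.9, -0.1, 0], [0.9, -0.1, 0], [0.9, -0.1, 0], [0.9, -0.1, 0], [0.9, -0.1, 0], [0.9, -0.1, 0], [0.9, -0.1, 0]]' --grip '[0, 0, 0, 0, 0, 0, 0, 0, 0, 0]'

```text
t: 10.55
position: [535.9, 103.0, 231.6]
tcp_rot: [0.708, 0.706, 0.0, -0.001]
force: [0.2, -0.3, -0.6]
opening: -0.0
grasp_force: 0.0
```

Call:
play_rows --twist '[[0, 0, 0], [0, 0, 0], [0, 0, 0], [0, 0, 0], [0, 0, 0], [0, 0, 0], [0, 0, 0]]' --offset '[[0.9, 0, 0], [0.9, 0, 0], [0.9, 0, 0], [0.9, 0, 0], [0.9, 0, 0], [0.6, 0, 0], [0, 0, 0]]' --grip '[0, 0, 0, 0, 0, 0, 0]'

```text
t: 11.25
position: [535.9, 257.4, 231.0]
tcp_rot: [0.706, 0.708, 0.0, -0.001]
force: [-0.6, 0.6, -0.6]
opening: 0.2
grasp_force: 0.0
```

```bash
python3 - <<'E'
from bench import ctrl
import cv2
c=ctrl.capture("scene")["frame"][:,:,::-1][120:270,220:420];cv2.imwrite("pics/s2.png",cv2.resize(c,None,fx=4,fy=4,interpolation=cv2.INTER_CUBIC))
s=ctrl.read_state();print(s["t"],s["position"],s["joint_pos"].round(2))
E
```

```text
11.3 [536.38570783 254.97214945 231.08350104] [-0.88  0.38  0.48  1.7  -0.19  1.11 -0.35]
```

View pics/s2.png

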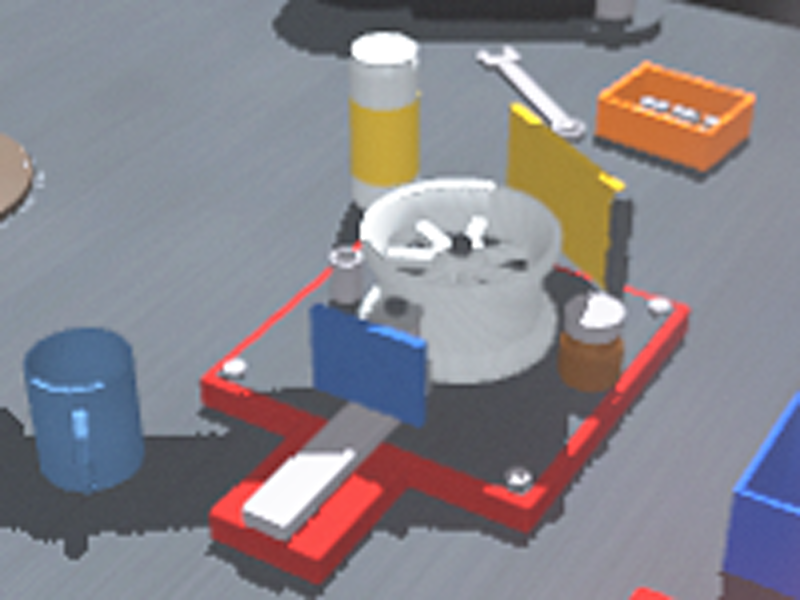

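The carriage is home: the plate has moved to (310–428, 305–425) with the roller against the rim. The guard, with its top edge from (515,103) to (622,187), and the loose items are unmoved. Descending outside the guard.

Call:
play_rows --twist '[[0, 0, 0], [0, 0, 0], [0, 0, 0], [0, 0, 0], [0, 0, 0], [0, 0, 0], [0, 0, 0]]' --offset '[[0, 0, 0.8], [0, 0, 0.9], [0, 0, 0.9], [0, 0, 0.9], [0, 0, 0.9], [0, 0, 0.5], [0, 0, 0]]' --grip '[0, 0, 0, 0, 0, 0, 0]'

```text
t: 12.0
position: [536.0, 252.0, 82.7]
tcp_rot: [0.709, 0.706, -0.002, -0.0]
force: [-0.8, -0.5, 0.1]
opening: 0.4
grasp_force: 0.0
```

Call:
play_rows --twist '[[0, 0, 0], [0, 0, 0], [0, 0, 0], [0, 0, 0], [0, 0, 0], [0, 0, 0], [0, 0, 0], [0, 0, 0]]' --offset '[[-0.4, 0, 0], [-0.4, 0, 0], [-0.3, 0, 0], [-0.2, 0, 0], [-0.2, 0, 0], [-0.2, 0, 0], [-0.2, 0, 0], [-0.2, 0, 0]]' --grip '[0, 0, 0, 0, 0, 0, 0, 0]'

```text
t: 12.8
position: [537.1, 191.1, 85.4]
tcp_rot: [0.708, 0.706, 0.001, -0.0]
force: [-1.8, 1.2, 5.9]
opening: 0.2
grasp_force: 0.0
```

Call:
play_rows --twist '[[0, 0, 0], [0, 0, 0], [0, 0, 0], [0, 0, 0], [0, 0, 0], [0, 0, 0], [0, 0, 0], [0, 0, 0]]' --offset '[[-0.2, -0.05, 0], [-0.2, -0.05, 0], [-0.2, -0.05, 0], [-0.2, -0.05, 0], [-0.2, -0.05, 0], [-0.2, -0.05, 0], [-0.1, -0.05, 0], [0, 0, 0]]' --grip '[0, 0, 0, 0, 0, 0, 0, 0]'

```text
t: 13.6
position: [525.5, 151.0, 84.1]
tcp_rot: [0.708, 0.706, -0.0, -0.0]
force: [-0.4, 0.0, -0.1]
opening: 0.1
grasp_force: 0.0
```

Call:
play_rows --twist '[[0, 0, 0], [0, 0, 0], [0, 0, 0], [0, 0, 0], [0, 0, 0]]' --offset '[[-0.07, 0, 0], [-0.07, 0, 0], [-0.07, 0, 0], [-0.07, 0, 0], [0, 0, 0]]' --grip '[0, 0, 0, 0, 0]'

```text
t: 14.1
position: [526.1, 143.4, 84.2]
tcp_rot: [0.708, 0.706, 0.0, -0.0]
force: [-0.5, 1.4, -0.2]
opening: 0.0
grasp_force: 0.0
```

Call:
play_rows --twist '[[0, 0, 0], [0, 0, 0], [0, 0, 0], [0, 0, 0], [0, 0, 0]]' --offset '[[-0.05, 0, 0], [-0.05, 0, 0], [-0.05, 0, 0], [-0.05, 0, 0], [0, 0, 0]]' --grip '[0, 0, 0, 0, 0]'

```text
t: 14.6
position: [526.0, 143.3, 84.4]
tcp_rot: [0.707, 0.708, 0.002, -0.002]
force: [-0.1, 17.1, -4.2]
opening: 0.2
grasp_force: 0.0
```

Call:
play_rows --twist '[[0, 0, 0], [0, 0, 0], [0, 0, 0]]' --offset '[[-0.07, 0, 0], [-0.05, 0, 0], [0, 0, 0]]' --grip '[0, 0, 0]'

```text
t: 14.9
position: [526.0, 143.2, 84.4]
tcp_rot: [0.706, 0.709, 0.004, -0.003]
force: [0.3, 27.0, -7.1]
opening: -0.1
grasp_force: 0.0
```

Call:
play_rows --twist '[[0, 0, 0], [0, 0, 0], [0, 0, 0], [0, 0, 0], [0, 0, 0], [0, 0, 0], [0, 0, 0], [0, 0, 0], [0, 0, 0], [0, 0, 0]]' --offset '[[0.4, 0, 0], [0.8, 0, 0], [0.8, 0, 0], [0.8, 0, 0], [0, 0, -0.8], [0, 0, -0.9], [0, 0, -0.9], [0, 0, -0.9], [0, 0, -0.9], [0, 0, -0.5]]' --grip '[0, 0, 0, 0, 0, 0, 0, 0, 0, 0]'

```text
t: 15.9
position: [527.3, 217.3, 233.6]
tcp_rot: [0.709, 0.706, 0.001, 0.001]
force: [-0.5, -0.3, -0.2]
opening: 0.0
grasp_force: 0.0
```

Call:
play_rows --twist '[[0, 0, 0], [0, 0, 0], [0, 0, 0], [0, 0, 0], [0, 0, 0], [0, 0, 0]]' --offset '[[0.9, 0, 0], [0.9, 0, 0], [0.9, 0, 0], [0.9, 0, 0], [0.5, 0, 0], [0, 0, 0]]' --grip '[0, 0, 0, 0, 0, 0]'

```text
t: 16.5
position: [526.1, 342.7, 230.7]
tcp_rot: [0.707, 0.707, -0.0, -0.0]
force: [0.1, 0.2, 0.5]
opening: 0.4
grasp_force: 0.0
```

```bash
python3 - <<'E'
from bench import ctrl
import cv2,numpy as np
a=ctrl.capture("scene")["frame"][:,:,::-1][120:270,220:420];b=ctrl.capture("top")["frame"][:,:,::-1][120:270,205:405]
cv2.imwrite("pics/f.png",cv2.resize(np.hstack([a,b]),(800,300),interpolation=cv2.INTER_CUBIC))
s=ctrl.read_state();print(s["t"],s["position"],s["force"])
from h import *
p=[566.27,27.22+1,-.0069]
for c in "st":
    q=proj(c,fw(p,[guard(g,165,0,130) for g in(0,.05)]+[(45,-135,115),(-45,-135,115)]));o=[220,120] if c=="s" else [105+0,120]
    print(c,((q-o)*2).round(1).tolist())
E
```

```text
16.6 [527.00892669 339.27179417 231.07100054] [-0.62820228  0.45488496  0.49750371]
s [[217.5, 69.6], [220.2, 67.5], [209.7, 172.9], [154.4, 153.1]]
t [[306.8, 188.1], [300.7, 188.0], [474.1, 98.4], [475.3, 163.4]]
```

View pics/f.png

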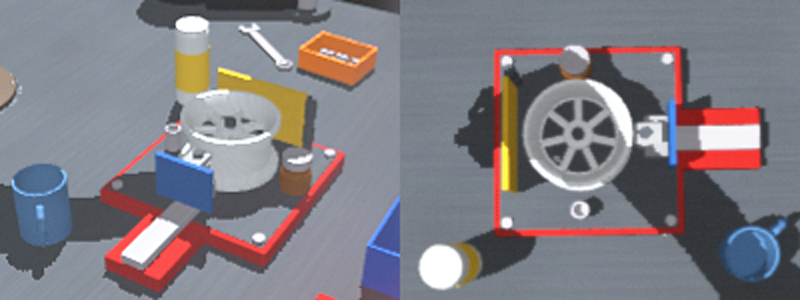

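The final picture shows the guard parallel to the bed edge, with its free end near (510,190) against (507,188) predicted for shut. The plate is at (672,130), home with the roller on the rim. Every loose item is where it was, and the arm is clear.

```bash
python3 -c "
from bench import ctrl
print(ctrl.close_job())"
```

```text
the job is handed in; nothing more can be done
None
```

The roller carriage was pushed home against its stop first, then the guard flap was pushed fully shut, and the job was handed in at about 16.6 s with the arm clear and no loose items disturbed.

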